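# Unlock the medicine box with its key

### The job

Unlock the grey medicine box: take the flat-bladed key, the one with the round flat head, from the key rack, push it fully home into the keyhole in the box's lid, and turn it a good quarter turn clockwise so that the drawer springs open. Leave the key fully in the lock, and leave the other key (the T-handled one with a square shank) standing in the rack.

Things in the scene. Friction and masses are not known exactly. Their poses are not given: they have to be found in the camera images.
- flat_key: Right key, steel, upright in either hole of a metal rack (holes 70 mm apart, top z 55 mm). Origin: on its axis, underside of its collar (36 mm across, 5 thick) that rests on the rack; z up. Below: flat blade 36 mm long, 20 wide along x, 6 thick, round end. Above: head to grip, a disc 36 mm across, 8 thick along y, centre 33 mm above origin. Same after a half turn. Lifts straight out; 0.09 kg
- square_key: Wrong key, steel, in the rack's other hole: same collar and origin, but a square shank 14 x 14 mm, 36 mm long, and a T handle (round bar 12 mm thick, 44 mm long along its x, 42 mm above the origin). It cannot enter the keyhole. Must stay standing in the rack. A wall shelf hangs some 0.45 m up, behind and left of the rack: come over from the robot's side, not along the wall
- keyhole (a point): Centre of the keyhole at the lock's face, on its vertical turning axis, 76 mm over the worktop. x along the slot, turns with the lock. Slot 25 x 11 mm, 42 deep, sloped lead-in 35 x 21 mm at the face, 8 deep; raised rim round it, 45 mm inside, 3 high. Key is home when its collar sits on the face (key origin here). Turns clockwise only, 100 deg to its stop, 0.04 N m friction; stays where left
- drawer (a joint): Drawer in the front (robot side) of the fixed grey box, 150 x 130 x 75 mm, whose lid has the lock, its slot at first parallel to the drawer's front. Value in m: 0 shut and bolted, 0.04 sprung fully out by itself. The hidden bolt lets go when the lock has turned about 35 to 45 deg; the key has up to 15 deg of play in the slot each way, so turning the key 100 deg does it well

How it is judged:
By the outcome, as a careful person would: the job done as asked, in the order asked, and still so for the second after the job is handed in, with the robot touching nothing.
It also fails if it takes over 48 s, if anything falls off the work surface, if the arm or the gripper's body presses on something with over 40 N, if the wrist force passes 120 N, or if a joint passes its speed limit or range.

### The arm

A 6-joint arm with a two-finger parallel gripper is mounted at the origin on a cart in front of the work surface, level with it; the furniture and walls round the work are solid. World frame = base frame: x ahead of the robot, y to its left, z up, the work surface at z = 0. Lengths are in m, angles in degrees, forces in N, time in s.
With the tool pointing down it reaches from about 0.375 to 0.75 m from the base axis. Payload 9 kg.
Tool frame: the origin (TCP) lies at the very end of the fingers, on their centre line; the grasp point (between the pads) lies 19 mm behind it (robot.pinch_z is the distance from the TCP to the grasp point, in m); z points along the fingers, y is the line along which they close (so a half turn about z gives the same grasp; the last joint's range is limited). The gripper opens to 85 mm and grips with 20 to 120 N. Pads are 22 mm wide; open, the fingers measure 114 mm over their backs; the gripper's body (76 mm by 85 mm) begins 54 mm behind the grasp point. The pads swing forward as they close: fully open they stand 13 mm farther back than shut.
Start: joints at [51.583, 5.964, 5.575, 89.605, 0, 77.527], TCP at [0.262, 0.54, 0.231] pointing down, gripper open.
Joint ranges: [-171.21, 171.21], [-48.23, 106.86], [-62.78, 66.21], [-105.2, 120.99], [-86.42, 89.51], [-180, 180]. Speed limits (degrees/s): [127.2, 127.2, 147.25, 180, 180, 180].

### API

Orientations are given as [roll, pitch, yaw] about the fixed x, y, z axes, in that order (R = Rz(yaw) Ry(pitch) Rx(roll)).
In Python, from bench import robot, solver, sensors, optics, ticket gives the robot as it stands. Calls block until the motion is done:
- robot.reach(position, orientation): joint-space move of the TCP to a pose.
- robot.movel(position, rotation=None, feed=0.15, contact_N=None): straight line of the TCP; rotation=None keeps the orientation; feed is the mean speed in m/s. With contact_N (N) it stops when the force on the tool has changed by that much, and returns True; else False.
- robot.move_joints(angles): joint-space move.
- robot.gripper_to(opening): finger opening in m; the grip force is fixed at half the most; returns when the fingers have stopped.
- robot.pause(seconds).
- solver.inverse_kinematics(position, orientation): joint angles nearest the present ones, or None.
- sensors.get_obs(): the state.
- optics.read_camera(name): name is "side" or "top" or "wrist"; returns (picture, depth): 400x640x3 uint8, red, green, blue; 400x640 float32, m along the optical axis (not along the pixel's ray), 0 where there is no reading.
- optics.camera_params(name): a dict with "camera_matrix" (3x3 intrinsics, pixels), "rvec" (rotation vector, rad) and "tvec" (3), from world to camera coordinates, as OpenCV has them. Camera axes: x right, y down, z forward; pixel columns grow to the right and rows downward; lengths in m; the calibration is good to about 2 mm. A picture is of the moment at which its call begins: read the wrist's pose just before it. camera_params takes no time and is no camera call; for the wrist camera it gives the pose at the moment of the call.
A pose or a line that the arm cannot do raises robot.MotionError and nothing moves.
- ticket.sign_off(): hands the job in; it is judged then, once.
The state is a dict: "time_s": time; "joint_pos": joint angles; "dq": joint speeds; "tau": joint torques, N m; "eef_pos": TCP position; "orientation": TCP orientation; "contact_force": force on the tool from outside, world axes, zero at the start; "ft_torque": the same for the moment, N m; "grip_width": finger opening in m; "gripper_force": force on a finger pad.
Only numpy, scipy, OpenCV 4.12 (cv2) and the standard library are available. Lean on these libraries where they do the work, as an engineer would, in place of code of your own. Each camera call takes 0.05 s, during which the arm holds its last target. There are 200 camera calls.

## Working session

There is one attempt and no reset: what is moved stays moved. The work goes in short steps, each a Python script; the robot and the scene stay as the last script left them, time stands still between calls to the robot, and variables do not carry over. Pictures are saved under pics/ and viewed, at most 10 in all, crops included, and the job is handed in when it is done.

```bash
ls; mkdir -p pics; python3 - <<'E'
from bench import robot, solver, sensors, optics, ticket
import cv2, numpy as np
for n in ("side","top","wrist"):
    p=optics.camera_params(n); im,d=optics.read_camera(n)
    np.savez(f"pics/{n}0.npz",im=im,d=d,K=p["camera_matrix"],rvec=p["rvec"],tvec=p["tvec"])
    cv2.imwrite(f"pics/{n}0.png",im[:,:,::-1])
    R=cv2.Rodrigues(np.array(p["rvec"]))[0]; print(n,(-R.T@np.array(p["tvec"]).ravel()).round(3),R[2].round(2),p["camera_matrix"][0][0],(d>0).mean())
a=[cv2.imread(f"pics/{n}0.png") for n in("side","top")]
cv2.imwrite("pics/st.png",cv2.resize(np.vstack(a),(480,600)))
print(sensors.get_obs())
E
```

```text
pics
side [0.369 0.562 0.513] [ 0.22 -0.84 -0.5 ] 398.31246946017114 0.99550390625
top [ 0.485 -0.164  0.922] [ 0.1  -0.01 -1.  ] 426.2453416973511 0.996046875
wrist [0.19  0.574 0.374] [ 0.28 -0.14 -0.95] 322.640729997212 0.99622265625
{'time_s': 0.15, 'joint_pos': array([ 5.15817660e+01,  5.98958879e+00,  5.53909513e+00,  8.96052914e+01,
       -4.77625352e-04,  7.75265737e+01]), 'dq': array([ 0.02939391, -0.07260381,  0.13371315, -0.08254876,  0.06017202,
        0.01200119]), 'tau': array([ 2.76368439e-03, -5.57358205e+01,  5.04006851e+01,  1.26811070e-02,
       -3.40922097e-04,  1.45321519e-05]), 'eef_pos': array([0.26234198, 0.5393351 , 0.23073022]), 'orientation': array([-1.79945429e+02, -1.15824779e-02,  1.54055187e+02]), 'contact_force': array([-0.16320099, -0.47235698,  0.4611983 ]), 'ft_torque': array([ 0.01993246, -0.00598423,  0.02275619]), 'gripper_force': 0.0, 'grip_width': 0.08525194688882753}
```

View pics/top0.png

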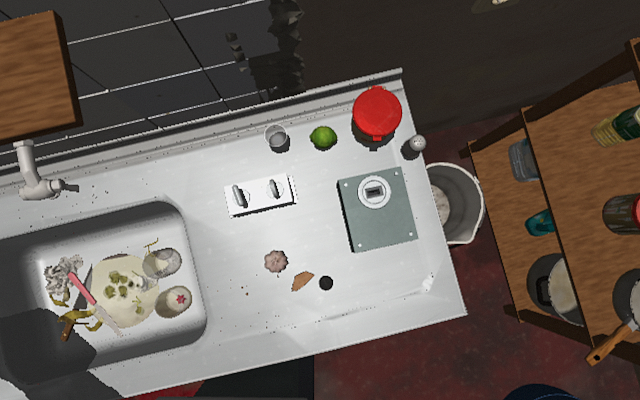

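View pics/side0.png

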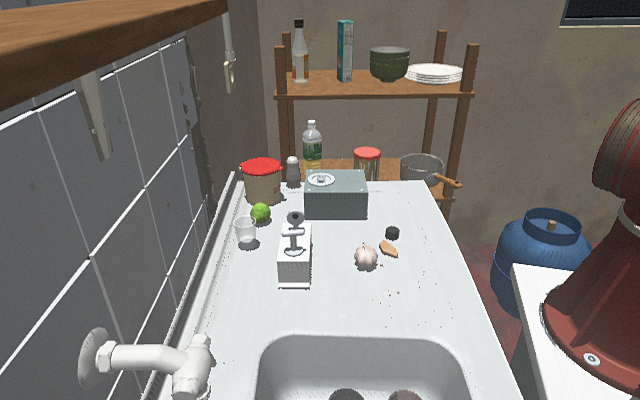

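The top view shows the rack at (260,195), with keys at about (240,195) and (277,187), and the box with its lock at (374,191). In the side view the near key (293,235) looks T-handled and the far one (296,217) looks like the disc. I'll zoom in to check.

```bash
python3 - <<'E'
import cv2, numpy as np
t=cv2.imread("pics/top0.png"); s=cv2.imread("pics/side0.png")
a=cv2.resize(t[160:260,215:425],(798,380),interpolation=2)
b=cv2.resize(s[165:295,230:380],(254,220),interpolation=2); b2=cv2.resize(s[200:265,260:330],(237,220),interpolation=2)
o=np.zeros((600,798,3),np.uint8); o[:380]=a; o[380:,:254]=b;o[380:,260:497]=b2
cv2.imwrite("pics/crop1.png",o)
T=np.load("pics/top0.npz");K=T["K"];R=cv2.Rodrigues(T["rvec"])[0];t=T["tvec"].ravel()
def P(u,v):
    c=np.linalg.inv(K)@[u,v,1]*T["d"][v,u]; return (R.T@(c-t)).round(3)
for n,q in dict(k1=(240,195),k1b=(237,188),k2=(277,187),k2b=(275,182),lock=(362,191),lid=(374,230),table=(300,230),rack=(258,197)).items(): print(n,P(*q))
E
```

```text
k1 [ 0.569 -0.023  0.098]
k1b [ 0.583 -0.017  0.097]
k2 [ 0.591 -0.091  0.059]
k2b [ 0.601 -0.087  0.059]
lock [ 0.583 -0.262  0.078]
lid [ 0.506 -0.287  0.075]
table [ 0.506 -0.138 -0.005]
rack [ 0.57  -0.053  0.055]
```

View pics/crop1.png

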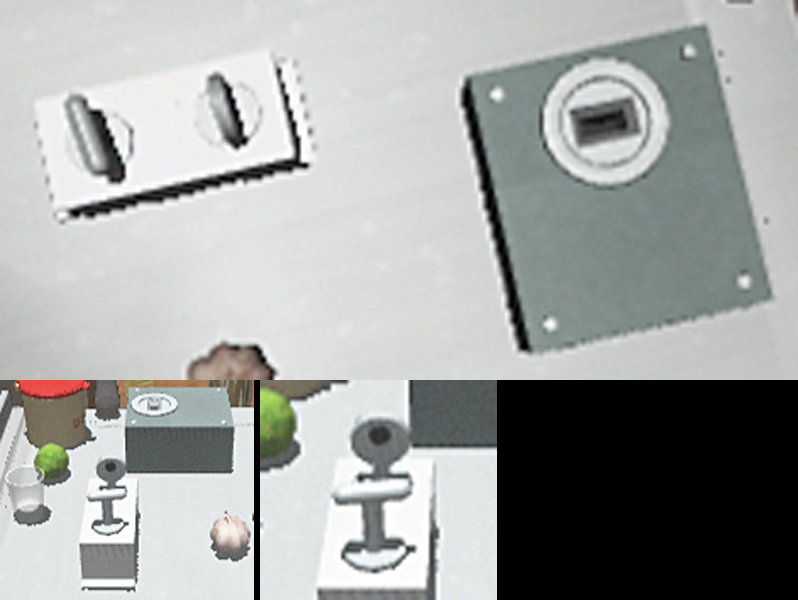

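The crop shows the disc-headed flat key at top-view pixel (274,188). The T-handled key is at (238,195). The slot is at (374,191), roughly parallel to the rack's long side. Next I'll retract, swing over from the robot's side and look from close up with the wrist camera.

```bash
python3 - <<'E'
from bench import robot, solver, sensors, optics
import numpy as np, cv2
T=np.load("pics/top0.npz");K=T["K"];R=cv2.Rodrigues(T["rvec"])[0];t=T["tvec"].ravel()
v,u=np.mgrid[0:400,0:640]
c=np.stack([u,v,np.ones_like(u)],-1)@np.linalg.inv(K).T*T["d"][...,None]
w=(c-t)@R
m=(w[...,2]>0.3)&(u<150); print("shelf",w[m].min(0),w[m].max(0))
q=sensors.get_obs()["joint_pos"]
def ik(p,yaw):
    r=solver.inverse_kinematics(p,[180,0,yaw]); return None if r is None else np.round(r,1)
print(ik([0.40,0.0,0.28],180),ik([0.40,0.0,0.28],0),ik([0.40,0,.28],90))
for y in (180,150,0,-30,90,-90,60,-120): print(y,"key",ik([0.59,-0.09,0.1],y),"lock",ik([0.587,-0.278,.09],y))
E
```

```text
shelf [ 0.48514657 -0.16415703  0.30004478] [0.7500011  0.19035422 0.92202099]
[-18.9 -28.1 -19.4  98.7   0.  -18.9] [-18.9 -28.1 -19.4  98.7   0.  161.1] [-18.9 -28.1 -19.4  98.7   0.   71.1]
180 key [-21.2   6.4  -7.6  76.    0.  -21.2] lock [-36.9  15.7   1.7  76.    0.  -36.9]
150 key [-21.2   6.4  -7.6  76.    0.    8.8] lock [-36.9  15.7   1.7  76.    0.   -6.9]
0 key [-21.2   6.4  -7.6  76.    0.  158.8] lock [-36.9  15.7   1.7  76.    0.  143.1]
-30 key [ -21.2    6.4   -7.6   76.     0.  -171.2] lock [-36.9  15.7   1.7  76.    0.  173.1]
90 key [-21.2   6.4  -7.6  76.    0.   68.8] lock [-36.9  15.7   1.7  76.    0.   53.1]
-90 key [ -21.2    6.4   -7.6   76.     0.  -111.2] lock [ -36.9   15.7    1.7   76.     0.  -126.9]
60 key [-21.2   6.4  -7.6  76.    0.   98.8] lock [-36.9  15.7   1.7  76.    0.   83.1]
-120 key [-21.2   6.4  -7.6  76.    0.  -81.2] lock [-36.9  15.7   1.7  76.    0.  -96.9]
```

```bash
python3 - <<'E'
from bench import robot, solver, sensors, optics
import numpy as np, cv2
robot.reach([0.262*.68,0.54*.68,0.28],[180,0,154.06+20])
robot.reach([0.40,-0.08,0.26],[180,0,180])
for i,p in enumerate([[0.56,-0.09,0.2],[0.56,-0.27,0.2]]):
    robot.reach(p,[180,0,180])
    robot.pause(.2)
    c=optics.camera_params("wrist"); im,d=optics.read_camera("wrist")
    np.savez(f"pics/w{i}.npz",im=im,d=d,K=c["camera_matrix"],rvec=c["rvec"],tvec=c["tvec"])
    cv2.imwrite(f"pics/w{i}.png",im[:,:,::-1])
print(sensors.get_obs())
cv2.imwrite("pics/w01.png",cv2.resize(np.vstack([cv2.imread(f"pics/w{i}.png") for i in (0,1)]),(480,600),interpolation=3))
E
```

```text
{'time_s': 4.7417, 'joint_pos': array([-3.76708100e+01,  9.47388111e+00,  6.14783918e+00,  8.66568982e+01,
        3.15840239e-03, -3.77622352e+01]), 'dq': array([-0.21468976,  0.16263548,  0.11128315, -0.11247604, -0.13996013,
       -0.08560562]), 'tau': array([-2.61861552e-01, -5.88072646e+01,  5.04919660e+01, -2.92992045e-03,
       -5.59858352e-03,  4.15606628e-03]), 'eef_pos': array([ 0.56032604, -0.26885975,  0.20028696]), 'orientation': array([-1.79992050e+02,  1.54209891e-02, -1.79908573e+02]), 'contact_force': array([-0.4192034 ,  0.41438046,  0.42871209]), 'ft_torque': array([-0.02071396, -0.02627763, -0.00439473]), 'gripper_force': 0.0, 'grip_width': 0.08546837326270845}
```

View pics/w01.png

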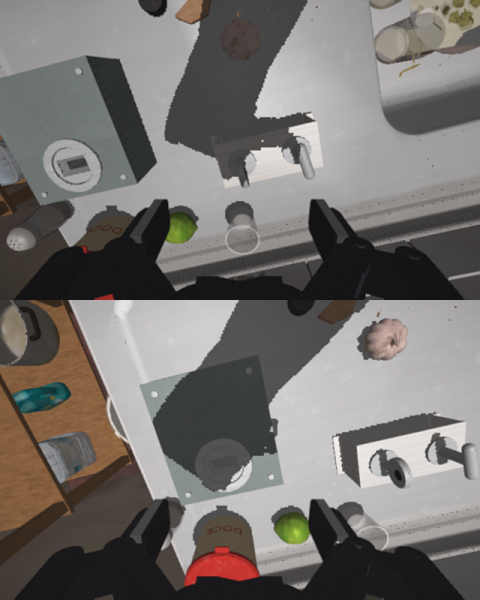

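View 0, at full resolution, shows the flat key at about (325,227) and the lock at about (96,217). View 1 shows the key at about (530,227) and the lock at about (299,217). I'll turn these into points using rays and depth.

```bash
cat > h.py <<'E'
import numpy as np, cv2
def cloud(f):
    T=np.load(f); R=cv2.Rodrigues(T["rvec"])[0]; v,u=np.mgrid[0:400,0:640]
    c=np.stack([u,v,np.ones_like(u)],-1)@np.linalg.inv(T["K"]).T*T["d"][...,None]
    return (c-T["tvec"].ravel())@R, T["im"]
def near(w,c,r): return np.hypot(w[...,0]-c[0],w[...,1]-c[1])<r
def pca(p):
    c=p.mean(0); s,V=np.linalg.eigh(np.cov(p.T)); d=V[:,-1]; return c, np.degrees(np.arctan2(d[1],d[0]))%180
def circ(p):
    A=np.c_[2*p,np.ones(len(p))]; s=np.linalg.lstsq(A,(p**2).sum(1),rcond=None)[0]; return s[:2],np.sqrt(s[2]+s[:2]@s[:2])
E
python3 - <<'E'
from h import *
for f in ("top0","w0","w1"):
    w,im=cloud(f"pics/{f}.npz"); z=w[...,2]
    print(f)
    n=near(w,(.592,-.092),.03)
    h=w[n&(z>.075)&(z<.13)]
    print(" head",len(h),*pca(h[:,:2]),"z",np.percentile(h[:,2],[2,98]), "mid",(h.min(0)+h.max(0))/2)
    r=w[near(w,(.575,-.055),.03)&(z>.045)&(z<.058)]; print(" racktop z",np.median(r[:,2]))
    c=w[n&(z>.0565)&(z<.064)]; 
    if len(c)>20: print(" collar",len(c),circ(c[:,:2]),np.median(c[:,2]), cv2.minEnclosingCircle((c[:,:2]*1000).astype(np.float32)))
    n=near(w,(.587,-.278),.045)
    lid=w[near(w,(.51,-.29),.03)][:,2]; print(" lid",np.median(lid))
    rg=w[n&(z>np.median(lid)+.0012)&(z<.09)]
    print(" ring",len(rg),cv2.minEnclosingCircle((rg[:,:2]*1000).astype(np.float32)),np.percentile(rg[:,2],[5,25,50,75,95]))
    s=w[near(w,(.587,-.278),.022)&(z<.0735)]
    print(" slot",len(s),cv2.minAreaRect((s[:,:2]*1000).astype(np.float32)),pca(s[:,:2]))
E
```

```text
top0
 head 85 [ 0.58354266 -0.0865337 ] 17.109172053565743 z [0.0821122  0.10647406] mid [ 0.58400566 -0.08579972  0.09159665]
 racktop z 0.05490223179059673
 collar 214 (array([ 0.58820363, -0.08863256]), np.float64(0.017118730839899256)) 0.05911858981456909 ((589.6383666992188, -90.1727066040039), 28.42035675048828)
 lid 0.07496716881983152
 ring 694 ((586.6162109375, -277.7810363769531), 44.82503128051758) [0.07631603 0.07705411 0.0780802  0.07922217 0.08100187]
 slot 138 ((584.0771484375, -281.0116271972656), (33.44375991821289, 31.73050880432129), 54.5384635925293) (array([ 0.58383337, -0.2860167 ]), np.float64(104.73315903212371))
w0
 head 496 [ 0.58193261 -0.08732138] 18.589691345528166 z [0.07957278 0.10726708] mid [ 0.58481577 -0.08682626  0.09182137]
 racktop z 0.05583426730464043
 collar 1031 (array([ 0.59032647, -0.0902312 ]), np.float64(0.018367642380906907)) 0.06047456621876455 ((592.03271484375, -92.03447723388672), 29.954872131347656)
 lid 0.07582874097650669
 ring 3117 ((586.3546752929688, -278.1777648925781), 44.5015869140625) [0.07716271 0.07808458 0.07952864 0.080
[... 154 characters left out ...]
21758]), np.float64(104.70259442430097))
w1
 head 1050 [ 0.58401716 -0.09032194] 12.28720270919851 z [0.07652579 0.10685796] mid [ 0.58598499 -0.08839034  0.09140434]
 racktop z 0.05570549538533974
 collar 1017 (array([ 0.58948257, -0.09173228]), np.float64(0.016036466747629992)) 0.060445851643193674 ((591.6124267578125, -92.02381134033203), 29.63011932373047)
 lid 0.07574650876831936
 ring 3026 ((586.8792724609375, -278.43170166015625), 44.51625442504883) [0.07709529 0.07808393 0.07947363 0.08007718 0.08081287]
 slot 543 ((583.0509643554688, -286.12139892578125), (18.701757431030273, 29.606571197509766), 11.305919647216797) (array([ 0.58766999, -0.28627549]), np.float64(107.21152729504938))
```

```bash
python3 - <<'E'
from h import *
def big(m):
    n,l,s,_=cv2.connectedComponentsWithStats(m.astype(np.uint8)); return l==1+np.argmax(s[1:,4])
def outer(m):
    cs,_=cv2.findContours(m.astype(np.uint8),cv2.RETR_EXTERNAL,cv2.CHAIN_APPROX_NONE); return max(cs,key=len)[:,0]
for f in ("top0","w0","w1"):
    w,im=cloud(f"pics/{f}.npz"); z=cv2.medianBlur(w[...,2].astype(np.float32),3)
    print(f)
    lid=np.median(w[near(w,(.51,-.29),.03)][:,2])
    m=big(near(w,(.587,-.278),.05)&(z>lid+.0022)&(z<.09)); o=outer(m); p=w[o[:,1],o[:,0],:2]
    c,r=circ(p)
    for _ in range(3):
        e=np.abs(np.hypot(*(p-c).T)-r); p=p[e<max(.002,np.median(e)*2)]; c,r=circ(p)
    print(" ring",c,r,len(p))
    # slot: dark relative to ring, or lower than face
    g=cv2.cvtColor(im,cv2.COLOR_RGB2GRAY); inn=near(w,c,.021)
    sl=big(inn&(z<.0725)); print(" slot z",sl.sum(),*pca(w[sl][:,:2]))
    v=g[inn]; t,_=cv2.threshold(v,0,255,cv2.THRESH_OTSU); b=big(inn&(g<t)); 
    T=np.load(f"pics/{f}.npz");R=cv2.Rodrigues(T["rvec"])[0];C=-R.T@T["tvec"].ravel()
    q=w[b]; q=C+(q-C)*((.0755-C[2])/(q[:,2:]-C[2]))  # rays onto the face plane
    rc=cv2.minAreaRect((q[:,:2]*1000).astype(np.float32)); print(" slot grey",t,b.sum(),rc,pca(q[:,:2]))
    k=big(near(w,(.587,-.09),.03)&(z>.0575)&(z<.0625)); 
    p=w[k][:,:2]; print(" collar",k.sum(),cv2.minEnclosingCircle((p*1000).astype(np.float32)), np.percentile(p,[1,99],0))
    hd=big(near(w,(.587,-.09),.03)&(z>.073)); p=w[hd]; n=p-p.mean(0); V=np.linalg.svd(n)[2]; print(" head normal",V[2],np.degrees(np.arctan2(V[2][1],V[2][0]))%180,"x",np.percentile(p[:,0],[1,99]),"y",np.percentile(p[:,1],[1,99]), "z",p[:,2].max())
E
```

```text
top0
 ring [ 0.58161845 -0.28522688] 0.03242085045818498 92
 slot z 124 [ 0.5833751  -0.28788303] 104.65698543858608
 slot grey 146.0 162 ((582.6973876953125, -286.23980712890625), (19.29897117614746, 33.561397552490234), 12.21906852722168) (array([ 0.58276007, -0.28620102]), np.float64(103.3475694616717))
 collar 156 ((585.0882568359375, -84.63346862792969), 18.418262481689453) [[ 0.56808537 -0.10148533]
 [ 0.60083424 -0.06887949]]
 head normal [ 0.26394266 -0.94722389  0.18193727] 105.57042387629429 x [0.56865359 0.59978971] y [-0.09300776 -0.07875633] z 0.10662082826577643
w0
 ring [ 0.58306182 -0.28647947] 0.03294247400946782 210
 slot z 492 [ 0.58715371 -0.29456053] 95.58793388941622
 slot grey 130.0 828 ((583.849609375, -287.91839599609375), (20.802780151367188, 34.745243072509766), 13.33358097076416) (array([ 0.58372512, -0.28799669]), np.float64(102.94855326756068))
 collar 738 ((587.6888427734375, -86.62484741210938), 19.124448776245117) [[ 0.56904085 -0.10400064]
 [ 0.60112071 -0.0702214 ]]
 head normal [ 0.34495426 -0.92571504 -0.15510713] 110.43717798247917 x [0.56890265 0.59945949] y [-0.0948561  -0.07957099] z 0.1084297295782144
w1
 ring [ 0.58276627 -0.28716639] 0.032955564050048236 209
 slot z 531 [ 0.58757368 -0.287787  ] 101.0666055917344
 slot grey 141.0 1590 ((582.4384155273438, -288.32696533203125), (39.55173110961914, 42.20986557006836), 49.581764221191406) (array([ 0.58246948, -0.28775747]), np.float64(140.27402402765588))
 collar 761 ((587.6353759765625, -86.67552947998047), 19.83028221130371) [[ 0.56915552 -0.10445072]
 [ 0.60297813 -0.07559706]]
 head normal [-0.21449557  0.97010392 -0.11353425] 102.46783545246912 x [0.56916733 0.60213523] y [-0.09549112 -0.08263919] z 0.10771737459132558
```

Lock centre is about (0.583, -0.287) with its slot at 103°, and the three views agree. The flat key's axis is about (0.5855, -0.087), angle about 15.5°, collar top at z 0.0605 and head top at 0.107. Now I'll grasp and lift it.

```bash
python3 - <<'E'
from bench import robot, solver, sensors, optics
import numpy as np, cv2
o=[180,0,-164.5]
robot.gripper_to(0.045)
robot.reach([0.5855,-0.087,0.16],o)
print(robot.movel([0.5855,-0.087,0.0705],feed=0.08,contact_N=8))
robot.gripper_to(0.0)
s=sensors.get_obs(); print(s["time_s"],s["eef_pos"],s["grip_width"],s["gripper_force"],s["contact_force"],s["ft_torque"])
robot.movel([0.5855,-0.087,0.19],feed=0.1)
robot.pause(.2)
s=sensors.get_obs(); print(s["time_s"],s["eef_pos"],s["orientation"],s["grip_width"],s["gripper_force"],s["contact_force"],s["ft_torque"])
for n in("wrist","side"):
    c=optics.camera_params(n); im,d=optics.read_camera(n)
    np.savez(f"pics/{n}2.npz",im=im,d=d,K=c["camera_matrix"],rvec=c["rvec"],tvec=c["tvec"])
    cv2.imwrite(f"pics/{n}2.png",im[:,:,::-1])
a=cv2.imread("pics/wrist2.png")[150:400,120:520]; b=cv2.imread("pics/side2.png")[100:280,220:380]
cv2.imwrite("pics/g2.png",np.hstack([cv2.resize(a,(480,300)),cv2.resize(b,(266,300))]))
E
```

```text
False
7.6833 [ 0.58577294 -0.08709294  0.07092376] 0.007172750858183511 58.73441979289055 [0.5623605  0.33949859 2.53136423] [-0.03996507  0.06482536 -0.01005168]
9.225 [ 0.58528287 -0.08692318  0.18947435] [ 1.79972788e+02 -3.58250206e-02 -1.64502002e+02] 0.007391819493883352 58.38381573557854 [ 0.80880052 -0.22206608 -1.35472276] [ 0.0380497  -0.00887275 -0.01806549]
```

View pics/g2.png

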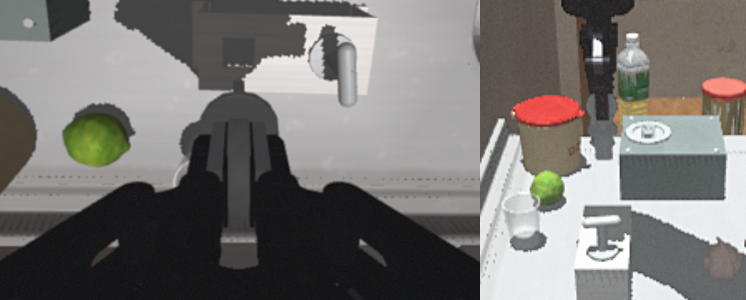

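The crop shows the key held upright between the pads, collar at about (240,108), and the T-handled key still standing in the rack. Next I'll measure the collar and blade relative to the TCP.

```bash
python3 - <<'E'
from h import *
tcp=np.array([0.58528,-0.08692,0.18947]); a=np.radians(-164.5)
X=np.array([np.cos(a),np.sin(a)]); Y=np.array([np.sin(a),-np.cos(a)])
for f in("wrist2","side2"):
    w,im=cloud(f"pics/{f}.npz"); d=w-tcp; L=np.stack([d[...,:2]@X,d[...,:2]@Y,d[...,2]],-1)
    near_=(np.hypot(L[...,0],L[...,1])<.03)
    print(f)
    for lo in np.arange(-.06,.004,.004):
        p=L[near_&(L[...,2]>=lo)&(L[...,2]<lo+.004)]
        if len(p)>3: print(" z%.3f n%d x[%.4f %.4f] y[%.4f %.4f]"%(lo,len(p),*np.percentile(p[:,0],[2,98]),*np.percentile(p[:,1],[2,98])))
E
```

```text
wrist2
 z-0.048 n19 x[0.0089 0.0098] y[-0.0028 0.0028]
 z-0.044 n24 x[0.0091 0.0098] y[-0.0028 0.0028]
 z-0.040 n27 x[0.0089 0.0100] y[-0.0027 0.0027]
 z-0.036 n15 x[0.0092 0.0099] y[-0.0027 0.0025]
 z-0.016 n89 x[0.0063 0.0174] y[-0.0153 0.0158]
 z-0.012 n1373 x[-0.0011 0.0167] y[-0.0162 0.0162]
side2
 z-0.052 n12 x[-0.0096 0.0053] y[-0.0012 0.0023]
 z-0.048 n20 x[-0.0097 0.0078] y[-0.0006 0.0032]
 z-0.044 n19 x[-0.0114 0.0079] y[-0.0005 0.0035]
 z-0.040 n21 x[-0.0113 0.0073] y[-0.0005 0.0044]
 z-0.036 n22 x[-0.0111 0.0082] y[0.0004 0.0041]
 z-0.032 n19 x[-0.0109 0.0083] y[0.0003 0.0037]
 z-0.028 n21 x[-0.0107 0.0084] y[-0.0007 0.0041]
 z-0.024 n6 x[-0.0083 0.0082] y[-0.0014 0.0030]
 z-0.016 n28 x[-0.0166 0.0136] y[0.0055 0.0171]
 z-0.012 n103 x[-0.0174 0.0146] y[-0.0121 0.0170]
 z-0.008 n10 x[-0.0061 0.0033] y[-0.0018 0.0042]
 z-0.004 n4 x[-0.0039 -0.0003] y[0.0037 0.0074]
 z0.000 n21 x[-0.0103 0.0087] y[0.0072 0.0106]
```

The key hangs vertical and centred in the gripper, with its collar underside 15 mm below the TCP. Next is the insertion.

```bash
python3 - <<'E'
from bench import robot, solver, sensors, optics
import numpy as np, cv2
p=[0.5832,-0.2877]
robot.reach([*p,0.19],[180,0,-76.8])
robot.movel([*p,0.135],feed=0.1)
robot.pause(.2)
f=lambda k:np.round(k,3)
def show():
    s=sensors.get_obs(); print(round(s["time_s"],2),f(s["eef_pos"]),f(s["orientation"]),f(s["grip_width"]),f(s["contact_force"]),f(s["ft_torque"]))
show()
print(robot.movel([*p,0.089],feed=0.03,contact_N=12)); show()
c=optics.camera_params("wrist"); im,d=optics.read_camera("wrist")
np.savez(f"pics/w3.npz",im=im,d=d,K=c["camera_matrix"],rvec=c["rvec"],tvec=c["tvec"])
cv2.imwrite("pics/w3.png",im[100:,100:540,::-1])
E
```

```text
11.82 [ 0.584 -0.288  0.136] [-1.79949e+02 -6.20000e-02 -7.68020e+01] 0.007 [-0.08  -0.702 -1.846] [ 0.038 -0.021  0.033]
True
13.14 [ 0.583 -0.288  0.092] [ 1.79995e+02  2.00000e-03 -7.67960e+01] 0.007 [-0.947  0.074  4.65 ] [0.202 0.223 0.044]
```

View pics/w3.png

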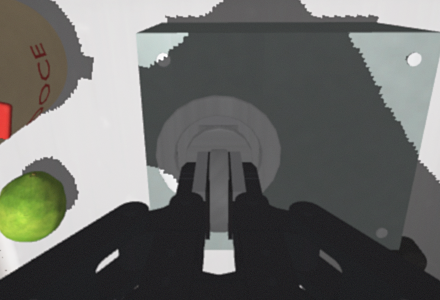

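The picture shows the collar at about (220,150) sitting inside the rim, and contact at TCP z 0.092 means it is home. Now the clockwise turn, in steps.

```bash
python3 - <<'E'
from bench import robot, solver, sensors, optics
import numpy as np, cv2
f=lambda k:np.round(k,3)
def show():
    s=sensors.get_obs(); print(round(s["time_s"],2),f(s["eef_pos"]),f(s["orientation"][2]),f(s["grip_width"]),f(s["contact_force"]),f(s["ft_torque"]))
print(robot.movel([0.583,-0.2875,0.0905],feed=0.02,contact_N=12)); show()
for a in (25,50,75,100):
    robot.reach([0.583,-0.2872,0.0912],[180,0,-76.8-a]); show()
w=[optics.read_camera(n) for n in("wrist","top","side")]
cv2.imwrite("pics/t4.png",np.hstack([cv2.resize(w[0][0][100:,100:540],(400,272)),cv2.resize(w[1][0][150:270,320:440],(272,272))])[:,:,::-1])
E
```

```text
False
13.44 [ 0.583 -0.288  0.092] -76.796 0.007 [-4.261  2.704  7.778] [0.46  0.703 0.054]
13.94 [ 0.583 -0.288  0.092] -101.601 0.007 [-1.679 -1.073  5.483] [-0.038  0.332 -0.064]
14.44 [ 0.583 -0.287  0.092] -126.644 0.007 [-2.428 -0.067  5.916] [ 0.146  0.593 -0.038]
14.94 [ 0.583 -0.287  0.092] -151.64 0.007 [-4.04   1.616  7.284] [0.261 0.707 0.003]
15.44 [ 0.583 -0.287  0.092] -176.635 0.008 [-3.678  2.818  7.402] [ 0.391  0.729 -0.058]
```

View pics/t4.png

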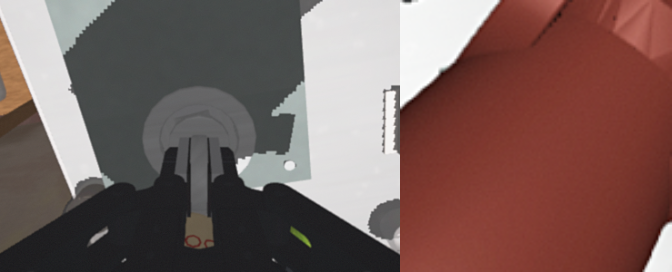

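The wrist view shows the key seated and turned, but the arm hides the drawer. I'll release, retreat toward the robot and look.

```bash
python3 - <<'E'
from bench import robot, solver, sensors, optics
import numpy as np, cv2
robot.gripper_to(0.045)
robot.movel([0.583,-0.2872,0.20],feed=0.12)
robot.reach([0.42,-0.1,0.28],[180,0,-170])
robot.pause(.3)
s=sensors.get_obs(); print(s["time_s"],s["contact_force"])
for n in ("top","side"):
    c=optics.camera_params(n); im,d=optics.read_camera(n)
    np.savez(f"pics/{n}5.npz",im=im,d=d,K=c["camera_matrix"],rvec=c["rvec"],tvec=c["tvec"])
    cv2.imwrite(f"pics/{n}5.png",im[:,:,::-1])
a=cv2.imread("pics/top5.png")[150:270,215:435]; b=cv2.imread("pics/side5.png")[140:300,210:390]
cv2.imwrite("pics/f5.png",np.hstack([cv2.resize(a,(440,300)),cv2.resize(b,(340,300))]))
from h import *
w,_=cloud("pics/top5.npz"); z=w[...,2]; h=w[near(w,(.583,-.287),.025)&(z>.09)]; print(pca(h[:,:2]),np.percentile(h[:,2],99))
E
```

```text
18.4167 [-0.56104192 -0.18750159  1.06004427]
(array([ 0.58076248, -0.28434084]), np.float64(4.89487031008116)) 0.12894734113725545
```

View pics/f5.png

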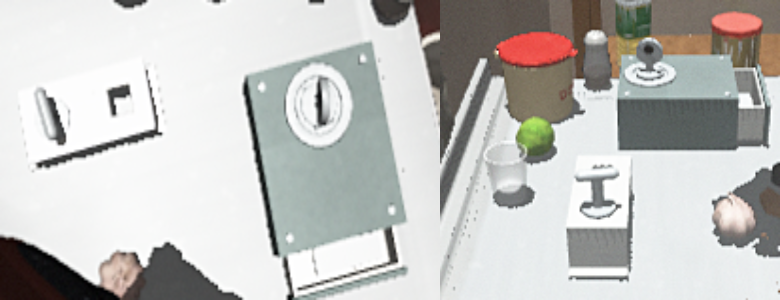

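The crop shows the drawer sprung open, the key upright in the lock at about (322,100), and the T-handled key still in the rack. The head top reads 2 mm higher than expected, so I'll check the seating from close by.

```bash
python3 - <<'E'
from bench import robot, solver, sensors, optics
import numpy as np, cv2
from h import *
robot.reach([0.55,-0.24,0.2],[180,0,-177]); robot.pause(.2)
c=optics.camera_params("wrist"); im,d=optics.read_camera("wrist")
np.savez("pics/w6.npz",im=im,d=d,K=c["camera_matrix"],rvec=c["rvec"],tvec=c["tvec"])
cv2.imwrite("pics/w6.png",im[100:,100:540,::-1])
w,_=cloud("pics/w6.npz"); z=w[...,2]; ctr=(.583,-.287); r=np.hypot(w[...,0]-ctr[0],w[...,1]-ctr[1])
lid=z[near(w,(.51,-.29),.03)]; print("lid",np.median(lid))
for a,b in((.006,.01),(.01,.013),(.013,.016),(.016,.0175),(.019,.0215),(.0225,.025),(.025,.029),(.029,.032)):
    q=z[(r>a)&(r<b)&(z<.088)&(z>.06)]; print(a,b,len(q),np.percentile(q,[10,50,90]).round(4))
print("top",np.percentile(z[(r<.02)&(z>.1)],[90,99,100]))
E
```

```text
lid 0.07594932118252387
0.006 0.01 124 [0.081  0.0819 0.0826]
0.01 0.013 175 [0.0812 0.082  0.0826]
0.013 0.016 263 [0.081  0.0819 0.0827]
0.016 0.0175 220 [0.0771 0.0814 0.0826]
0.019 0.0215 296 [0.076  0.0768 0.0777]
0.0225 0.025 397 [0.077  0.0791 0.0804]
0.025 0.029 701 [0.0791 0.0799 0.0807]
0.029 0.032 604 [0.0791 0.0799 0.0807]
top [0.12780037 0.26436893 0.26621279]
```

The collar top is 5.1 mm above the lock face, which matches its 5 mm thickness, so the key is fully home. Handing in.

```bash
python3 - <<'E'
from bench import ticket
print(ticket.sign_off())
E
```

```text
the job is handed in; nothing more can be done
None
```

The job is handed in: the flat key is fully home in the lock and turned about 100° clockwise, the drawer has sprung open, and the T-handled key is still standing in the rack.

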